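Lock the press plate with a quarter-turn T-pin

ROBOT

A 6-joint arm with a two-finger parallel gripper is mounted at the origin on a cart in front of the work surface, level with it; the furniture and walls round the work are solid. World frame = base frame: x ahead of the robot, y to its left, z up, the work surface at z = 0. Lengths are in m, angles in rad, forces in N, time in s.
With the tool pointing down it reaches from about 0.275 to 0.725 m from the base axis. Payload 15.9 kg.
Tool frame: the origin (TCP) lies at the very end of the fingers, on their centre line; the grasp point (between the pads) lies 19 mm behind it; z points along the fingers, y is the direction in which the jaws open and shut (so a half turn about z gives the same grasp; the last joint's range is limited). The gripper opens to 85 mm and grips with 20 to 120 N. Pads are 22 mm wide; open, the fingers measure 114 mm over their backs; the gripper's body (76 mm by 85 mm) begins 54 mm behind the grasp point. The pads swing forward as they close: fully open they stand 13 mm farther back than shut.
Start: joints at [1.343, 0.213, -0.034, 1.323, 0, 1.571], TCP at [0.113, 0.487, 0.231] pointing down, gripper open.
Joint ranges: [-2.98, 2.98], [-0.74, 1.72], [-1.14, 1.35], [-2.1, 2.04], [-1.57, 1.44], [-3.14, 3.14]. Speed limits (rad/s): [1.89, 1.89, 2.39, 2.57, 3.14, 3.14].

INTERFACE

Orientations are given as a unit quaternion [w, x, y, z].
In Python, from rig import env gives the robot as it stands. The module is installed in compiled form; this text tells all that it offers.
- The arm moves only by the tool servo_tool, never from a script. Its argument "increments" is a list of rows, each an object with "turn": the turn, a rotation vector about the tool's x, y, z in units of 4 degrees (1.0 is 4 degrees), a list of three; "delta_pos": the shift along the tool's x, y, z in units of 0.025 m (1.0 is 0.025 m), a list of three; "gripper": the opening, from 0 (shut) to 1 (fully open). In form: [{"turn": [wx, wy, wz], "delta_pos": [dx, dy, dz], "gripper": gripper}, ...]. A call has 1 to 8 rows; each row shifts and turns the pose as measured when the row begins, along the tool's axes as they then stand; what a row does not reach is not made up. A row lasts 1/10 s, in which the tool goes at most 50 mm and 8.59 degrees, less where a joint would pass 70% of its speed; a pose out of reach is approached as far as the arm can. A call with a number of a shift or a turn outside -1 to 1 is refused whole. A call with a gripper value outside its range is refused whole. The fingers move at their own pace and stop on an object; "squeeze" is the grip in N (left out, the last holds). Time passes only in rows, so rows that do not move let the fingers close. It gives the time, the measured TCP pose, the force and the opening at its end, in the units of the state.
- env.observe(): the state, without advancing time (a new reading comes with each control period).
- env.snapshot(name): name is "scene" or "top" or "wrist"; returns the picture (420x560x3 uint8, red, green, blue); there is no depth.
- env.camera_params(name): a dict with "vertical_fov" (degrees; the focal length in pixels is half the picture's height over the tangent of half this angle, whatever the lens; pixels are square), "cx", "cy" (the principal point, pixels), "pose" (4x4, takes a point from camera to world coordinates). Camera axes: x right, y down, z forward; pixel columns grow to the right and rows downward; lengths in m; the calibration is good to about 2 mm. A picture is of the moment at which its call begins: read the wrist's pose just before it. camera_params takes no time and is no camera call; for the wrist camera it gives the pose at the moment of the call.
- env.sign_off(): hands the job in, once; it reports no verdict.
The state is a dict: "t": time; "joint_positions": joint angles; "joint_velocities": joint speeds; "joint_torque": joint torques, N m; "ee_pos": TCP position; "eef_rot": TCP orientation; "force": force on the tool from outside, world axes, zero at the start; "torque": the same for the moment, N m; "gripper_width": opening from 0.0 (shut) to 1.0 (fully open).
Only numpy, scipy, OpenCV 4.12 (cv2) and the standard library are available. Lean on these libraries where they do the work, as an engineer would, in place of code of your own. Each camera call takes 0.05 s, during which the arm holds its last target.

TASK

Take the red-handled T-pin out of its wooden stand and lock the press's spring-loaded plate down with it: pass its T-head through the hole in the plate, feel for the slot hidden below, push down against the springs, turn a quarter turn and let go so that the head springs up into its notches and the plate stays down. Leave the other things on the table where they are.

Things in the scene. Friction and masses are not known exactly. Their poses are not given: they have to be found in the camera images.
- lock_pin_grip (a point): centre of the T-pin's red crossbar handle: 90 mm long (its x), 18 mm wide (y), 24 mm tall; z points up along the pin. Below it a 16 mm stem, then a dark disc collar, 68 mm across, 8 mm thick, underside 47 mm below this point. Pin mass about 0.18 kg. At the start it hangs upright in the stand by its collar, this point 97 mm above the table.
- lock_pin_head (a point): centre of the foot (underside) of the pin's steel T-head, 92 mm below lock_pin_grip; same axes. The head is a bar 46 mm long (x, parallel to the handle bar), 12 mm wide, 12 mm tall, on a 12 mm shaft.
- press_base: fixed press, 150 x 150 mm: grey box, above it an aluminium press plate, its top 76 mm above the table when up, with a round hole of 56 mm on the press's vertical axis. Origin at the centre of the underside, on the table; z up. Four guide posts at the corners (61 mm from the centre in x and y) reach 85 mm.
- bore_top (a point): on the press's axis, 46 mm above the table, base's axes: top face of a fixed steel disc in the 62 mm bore under the plate hole. It has a centred slot 52 x 17 mm whose direction differs from start to start and is not given: its long side lies within 0.8 rad (46 degrees) either side of the base's x axis. The T-head fits it to about 0.1 rad either way.
- bore_under (a point): on the axis, 34 mm above the table: underside of the slotted disc. The head turns freely once its foot is lower than about 21 mm above the table. At 90 degrees to the slot, notches 20 mm wide and 4 mm deep are cut into the underside; a quarter turn either way brings the head under them, caught within about 0.15 rad. Seated in them, its foot is about 26 mm above the table.
- press_plate (a joint): how far the press plate is pushed down (m), 0 = up, 0.0125 = hard stop. Springs lift it: about 3 N at 0 growing to about 8 N at the stop. The pin's collar meets the plate with the foot of the head 31 mm above the table. Locked by the pin it stays at about 0.005.
- pin_holder: fixed wooden stand, 90 x 90 x 50 mm, with an upright through hole of 56 mm in which the pin hangs; origin at the centre of its underside, z up.
- marker: bystander: black marker lying between press and stand, 133 mm long, 18 mm thick; origin underneath.
- tape: bystander: roll of blue tape lying flat, 97 mm across, 24 mm tall; origin underneath.
- cup: bystander: clear mixing cup, 66 mm across, 62 mm tall; origin underneath.
- lock_pin: the whole T-pin; origin at lock_pin_head.
Things that resemble listed ones, but are neither listed nor needed, are in the scene too. There is more than one size of the lock_pin; the job needs the larger.

How it is judged:
On the way, in this order (a step that is already met when the one before it is completed fails the run):
1. the pin is lifted out of its stand (height (world z) of lock_pin_head above 0.07 m), for 0.1 s.
2. the T-head is through the slot and the plate is pushed down (value of joint press_plate above 0.0075 m and z of lock_pin_head in the frame of press_base below 0.024 m and horizontal distance between lock_pin_head and press_base below 0.01 m), for 0.05 s.
At the end, for the whole second after the job is handed in: The pin is released and at rest, upright (within 0.12 rad), its T-head within 10 mm of the press's axis and sprung up into the notches (its foot 22.5 to 29.5 mm above the press's underside), holding the plate 3 to 7.5 mm down (value of joint press_plate between 0.003 and 0.0075 m and z of lock_pin_head in the frame of press_base between 0.0225 and 0.0295 m and horizontal distance between lock_pin_head and press_base below 0.01 m and angle between lock_pin_head's own z axis and vertical below 0.12 rad and linear speed of lock_pin below 0.02 m/s); the robot touches nothing.
It fails at once if the marker is moved more than 30 mm (distance of marker from where it was at the start of the episode above 0.03 m).
It fails at once if the tape is moved more than 30 mm (distance of tape from where it was at the start of the episode above 0.03 m).
It fails at once if the cup is moved more than 30 mm (distance of cup from where it was at the start of the episode above 0.03 m).
It also fails if it takes over 72 s, if anything falls off the work surface, if the arm or the gripper's body presses on something with over 40 N, if the wrist force passes 120 N, or if a joint passes its speed limit or range.

## Working session

There is one attempt and no reset: what is moved stays moved. The work goes in short steps, Python scripts to look and compute and a tool call to move; the robot and the scene stay as the last step left them, time stands still between calls to the robot, and variables do not carry over. Pictures are saved under pics/ and viewed, and the job is handed in when it is done.

Besides the shell and the picture viewer there is one more tool, called after ">>>" as name(argument=value, ...) on one line, values as JSON. servo_tool: Moves the arm, as the interface text tells. Its arguments: {"type":"object","properties":{"increments":{"type":"array","items":{"type":"object","properties":{"turn":{"type":"array","items":{"type":"number"}},"delta_pos":{"type":"array","items":{"type":"number"}},"gripper":{"type":"number"}}}},"squeeze":{"type":"number"}},"required":["increments"]}

```bash
mkdir -p pics; python3 - <<'E'
from rig import env
import cv2
o=env.observe(); print({k:(v if not hasattr(v,'__len__') else [round(float(x),4) for x in v]) for k,v in o.items()})
for n in ("scene","top","wrist"):
    p=env.camera_params(n); print(n,p)
    cv2.imwrite(f"pics/{n}0.png",env.snapshot(n)[:,:,::-1])
E
```

```text
{'t': 0.0, 'joint_positions': [1.343, 0.2134, -0.035, 1.3235, -0.0, 1.5708], 'joint_velocities': [0.0, 0.0007, 0.0013, 0.0003, -0.0006, 0.0003], 'joint_torque': [0.0003, -68.616, 48.712, 0.0174, 0.0001, 0.0], 'ee_pos': [0.1128, 0.4868, 0.2308], 'eef_rot': [-0.0001, 0.1136, 0.9935, -0.0005], 'force': [0.746, 0.1953, 0.4913], 'torque': [0.0052, -0.0575, -0.0023], 'gripper_width': 0.9980664112057978}
scene {'vertical_fov': 53.2566038783107, 'cx': 282.16852608144535, 'cy': 213.39442037755612, 'pose': array([[-0.71961135, -0.3527445 ,  0.59810603,  0.09925524],
       [-0.69420749,  0.38450962, -0.6084639 ,  0.39125905],
       [-0.01534523, -0.85306721, -0.52157537,  0.53167215],
       [ 0.        ,  0.        ,  0.        ,  1.        ]])}
top {'vertical_fov': 46.76930069469282, 'cx': 274.07034206102094, 'cy': 208.65132893237697, 'pose': array([[-4.15657439e-03, -9.89670263e-01,  1.43302107e-01,
         4.66073110e-01],
       [-9.99991332e-01,  4.14819819e-03, -3.57217133e-04,
        -1.36239630e-01],
       [-2.40918368e-04, -1.43302350e-01, -9.89678927e-01,
         1.13486310e+00],
       [ 0.00000000e+00,  0.00000000e+00,  0.00000000e+00,
         1.00000000e+00]])}
wrist {'vertical_fov': 66.30966833762088, 'cx': 281.47364767520236, 'cy': 203.80505162307952, 'pose': array([[ 0.22578036,  0.92346776,  0.31021047,  0.03312386],
       [ 0.97417461, -0.21315785, -0.07448197,  0.50543006],
       [-0.0026579 ,  0.31901572, -0.9477457 ,  0.37374373],
       [ 0.        ,  0.        ,  0.        ,  1.        ]])}
```

View pics/scene0.png

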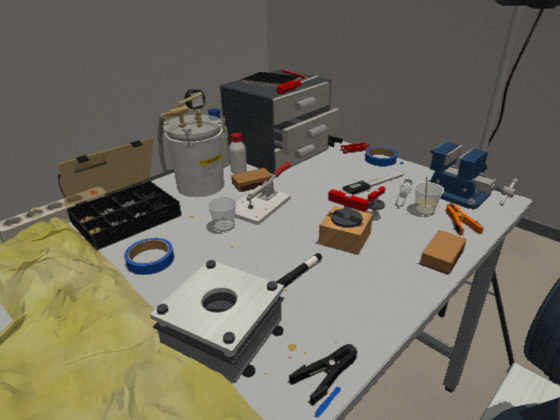

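View pics/top0.png

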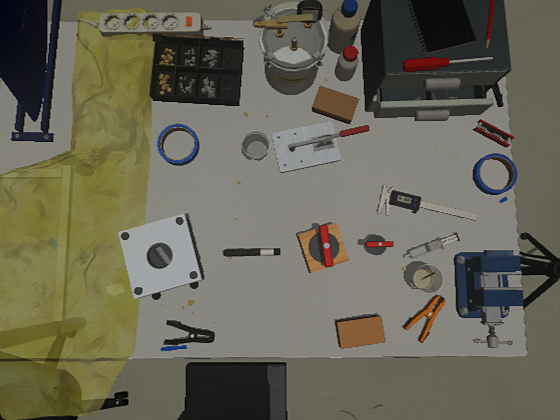

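View pics/wrist0.png

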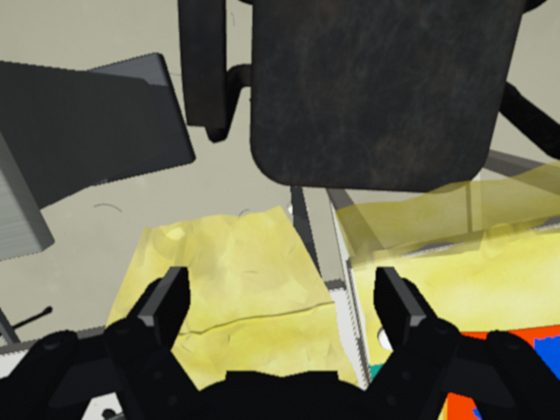

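```bash
python3 - <<'E'
import cv2,numpy as np
t=cv2.imread("pics/top0.png"); s=cv2.imread("pics/scene0.png")
a=cv2.resize(t[205:305,110:210],(400,400),interpolation=cv2.INTER_CUBIC)
b=cv2.resize(t[200:300,295:395],(400,400),interpolation=cv2.INTER_CUBIC)
cv2.imwrite("pics/crop1.png",np.hstack([a,b]))
a=cv2.resize(s[250:380,150:290],None,fx=2.8,fy=2.8,interpolation=cv2.INTER_CUBIC)
b=cv2.resize(s[160:290,310:450],None,fx=2.8,fy=2.8,interpolation=cv2.INTER_CUBIC)
cv2.imwrite("pics/crop2.png",np.hstack([a,b]))
E
```

```text
(no output)
```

View pics/crop1.png

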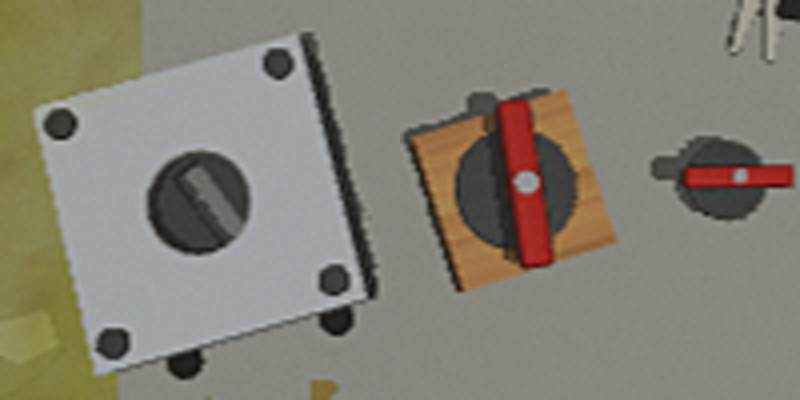

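View pics/crop2.png

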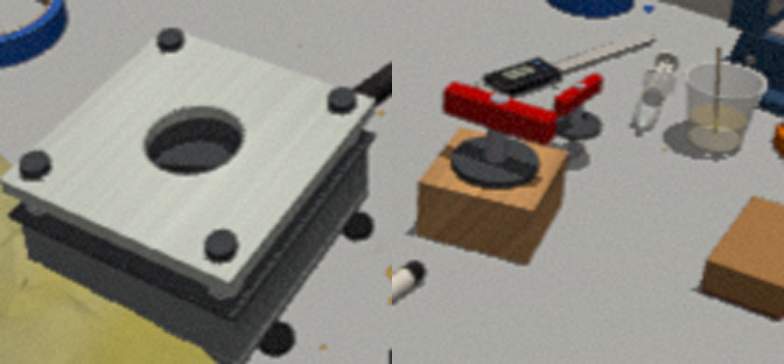

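```bash
cat > h.py <<'E'
import numpy as np,cv2
def ray(p,uv,H=420):
    f=H/2/np.tan(np.radians(p["vertical_fov"])/2)
    d=np.array([(uv[0]-p["cx"])/f,(uv[1]-p["cy"])/f,1.])
    T=np.array(p["pose"]); return T[:3,3],T[:3,:3]@d
def onz(p,uv,z):
    c,d=ray(p,uv); return c+d*(z-c[2])/d[2]
def proj(p,X,H=420):
    f=H/2/np.tan(np.radians(p["vertical_fov"])/2)
    T=np.array(p["pose"]); q=T[:3,:3].T@(np.asarray(X)-T[:3,3]); return np.array([p["cx"]+f*q[0]/q[2],p["cy"]+f*q[1]/q[2]])
E
python3 - <<'E'
from rig import env
from h import *
p=env.camera_params("top"); s=env.camera_params("scene")
P=[onz(p,(110+(x-1.5)/4,205+(y-1.5)/4),.085) for x,y in [(60,124),(278,63),(334,280),(113,343)]]
P=np.array(P);print(P, P.mean(0)); print("sides",[np.linalg.norm(P[i]-P[(i+1)%4]) for i in range(4)])
for i in range(4):
    d=P[(i+1)%4]-P[i]; print(np.degrees(np.arctan2(d[1],d[0])))
im=cv2.imread("pics/top0.png")
def red(im,x0,x1,y0,y1):
    h=cv2.cvtColor(im,cv2.COLOR_BGR2HSV); m=((h[...,0]<8)|(h[...,0]>172))&(h[...,1]>150)&(h[...,2]>70)
    M=np.zeros(m.shape,np.uint8); M[y0:y1,x0:x1]=m[y0:y1,x0:x1]*255
    c=max(cv2.findContours(M,0,2)[0],key=cv2.contourArea); return cv2.minAreaRect(c)
r=red(im,300,350,215,280); print(r); b=cv2.boxPoints(r)
B=np.array([onz(p,q,.109) for q in b]); print(B,B.mean(0),[np.linalg.norm(B[i]-B[(i+1)%4]) for i in range(4)])
for i in range(2):
    d=B[(i+1)]-B[i]; print(np.degrees(np.arctan2(d[1],d[0])))
# knob
k=onz(p,(295+(526-400)/4,200+181/4),.109); print("knob",k)
# two-view: scene red bar centre
# scene proj check
print("scene proj grip",proj(s,[*B.mean(0)[:2],.109]), "hole",proj(s,[*P.mean(0)[:2],.076]))
# stand corners z=.05
for x,y in [(568,92),(616,240),(462,291),(410,137)]: print("stand",onz(p,(295+(x-400)/4,200+y/4),.05))
# strip
for x,y in [(182,172),(236,232),(200,167),(248,222)]:print("strip",onz(p,(110+x/4,205+y/4),.046))
print("hole c",onz(p,(110+199/4,205+203/4),.076))
E
```

```text
[[0.56038341 0.18748707 0.085     ]
 [0.59316926 0.07016957 0.085     ]
 [0.47600758 0.03738374 0.085     ]
 [0.44321135 0.15455407 0.085     ]] [0.5181929  0.11239861 0.085     ]
sides [np.float64(0.1218125887151902), np.float64(0.12166252636833855), np.float64(0.12167366281651612), np.float64(0.121712254303076)]
-74.38630940201283
-164.3665673130334
105.63704746686597
15.698828476377495
((325.9393005371094, 245.35548400878906), (41.73970031738281, 8.43917465209961), 81.25383758544922)
[[ 0.57834128 -0.23102208  0.109     ]
 [ 0.58100811 -0.24879034  0.109     ]
 [ 0.4938682  -0.26039058  0.109     ]
 [ 0.49126605 -0.2428329   0.109     ]] [ 0.53612091 -0.24575897  0.109     ] [np.float64(0.01796727649874717), np.float64(0.08790863471840869), np.float64(0.017749464261185007), np.float64(0.08787258839329354)]
-81.46424547669194
-172.41724973154956
knob [ 0.5360733  -0.24698105  0.109     ]
scene proj grip [346.88977642 194.85816851] hole [217.93765444 298.52158888]
stand [ 0.58998005 -0.27792904  0.05      ]
stand [ 0.50711827 -0.30272413  0.05      ]
stand [ 0.47937314 -0.21671934  0.05      ]
stand [ 0.56499739 -0.18887385  0.05      ]
strip [0.53581524 0.12925808 0.046     ]
strip [0.50228567 0.09812852 0.046     ]
strip [0.5385702  0.11926294 0.046     ]
strip [0.50780459 0.09158374 0.046     ]
hole c [0.51703612 0.1121902  0.076     ]
```

>>> servo_tool(increments=[{"delta_pos": [-1,-0.57,0],"turn": [0,0,0],"gripper": 1},{"delta_pos": [-1,-0.57,0],"turn": [0,0,0],"gripper": 1},{"delta_pos": [-1,-0.57,0],"turn": [0,0,0],"gripper": 1},{"delta_pos": [-1,-0.57,0],"turn": [0,0,0],"gripper": 1},{"delta_pos": [-1,-0.57,0],"turn": [0,0,0],"gripper": 1},{"delta_pos": [-1,-0.57,0],"turn": [0,0,0],"gripper": 1},{"delta_pos": [-1,-0.57,0],"turn": [0,0,0],"gripper": 1},{"delta_pos": [-1,-0.57,0],"turn": [0,0,0],"gripper": 1}])

```text
t: 0.95
ee_pos: [0.2852, 0.326, 0.2291]
eef_rot: [-0.001, 0.111, 0.994, -0.002]
force: [1.2, 1.0, -0.1]
gripper_width: 1.0
```

>>> servo_tool(increments=[{"delta_pos": [-1,-0.57,0],"turn": [0,0,0],"gripper": 1},{"delta_pos": [-1,-0.57,0],"turn": [0,0,0],"gripper": 1},{"delta_pos": [-1,-0.57,0],"turn": [0,0,0],"gripper": 1},{"delta_pos": [-1,-0.57,0],"turn": [0,0,0],"gripper": 1},{"delta_pos": [-1,-0.57,0],"turn": [0,0,0],"gripper": 1},{"delta_pos": [-1,-0.57,0],"turn": [0,0,0],"gripper": 1},{"delta_pos": [-1,-0.57,0],"turn": [0,0,0],"gripper": 1},{"delta_pos": [-1,-0.57,0],"turn": [0,0,0],"gripper": 1}])

```text
t: 1.75
ee_pos: [0.4606, 0.1624, 0.2284]
eef_rot: [-0.002, 0.111, 0.994, -0.002]
force: [-0.2, -0.0, -0.4]
gripper_width: 0.996
```

>>> servo_tool(increments=[{"delta_pos": [-1,-0.55,0],"turn": [0,0,0],"gripper": 1},{"delta_pos": [-1,-0.55,0],"turn": [0,0,0],"gripper": 1},{"delta_pos": [-0.5,-0.27,0],"turn": [0,0,0],"gripper": 1},{"delta_pos": [0,0,0],"turn": [0,0,0],"gripper": 1}])

```text
t: 2.15
ee_pos: [0.5173, 0.1106, 0.2271]
eef_rot: [-0.002, 0.113, 0.994, -0.003]
force: [-0.6, 0.0, 0.1]
gripper_width: 1.004
```

```bash
python3 - <<'E'
from rig import env
from h import *
import pickle
p=env.camera_params("wrist"); im=env.snapshot("wrist")[:,:,::-1]
cv2.imwrite("pics/wrist1.png",im); pickle.dump(p,open("w1.pkl","wb"))
print(proj(p,[.518,.1124,.046]),proj(p,[.518,.1124,.076]),env.observe()["ee_pos"])
E
```

```text
[284.9168792  179.98648002] [284.9919751  187.72256217] [0.51660889 0.1111747  0.22711782]
```

View pics/wrist1.png

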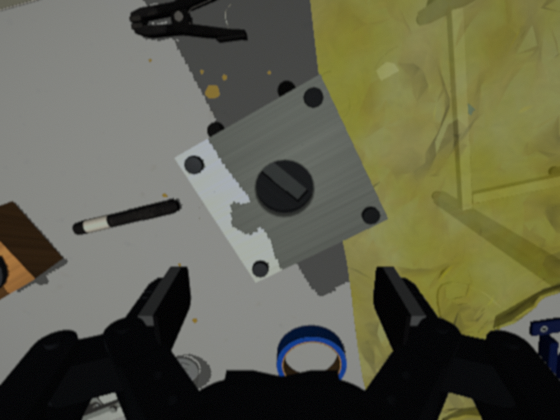

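```bash
python3 - <<'E'
from h import *
import pickle
p=pickle.load(open("w1.pkl","rb"))
im=cv2.imread("pics/wrist1.png"); c=im[148:228,245:325]
c=cv2.resize(c,(560,560),interpolation=cv2.INTER_CUBIC); c=np.clip(c.astype(float)*2.5,0,255).astype(np.uint8)
cv2.imwrite("pics/crop3.png",c)
P=np.array([onz(p,q,.085) for q in [(313,97),(194,164),(260,269),(371,215)]]);print(P,P.mean(0),[np.linalg.norm(P[i]-P[(i+1)%4]) for i in range(4)])
E
```

```text
[[0.44358522 0.15334489 0.085     ]
 [0.47582882 0.03793159 0.085     ]
 [0.59244332 0.06986369 0.085     ]
 [0.55957348 0.18621245 0.085     ]] [0.51785771 0.11183816 0.085     ] [np.float64(0.11983271466216432), np.float64(0.1209074019809203), np.float64(0.12090269412833513), np.float64(0.12055518324152262)]
```

View pics/crop3.png

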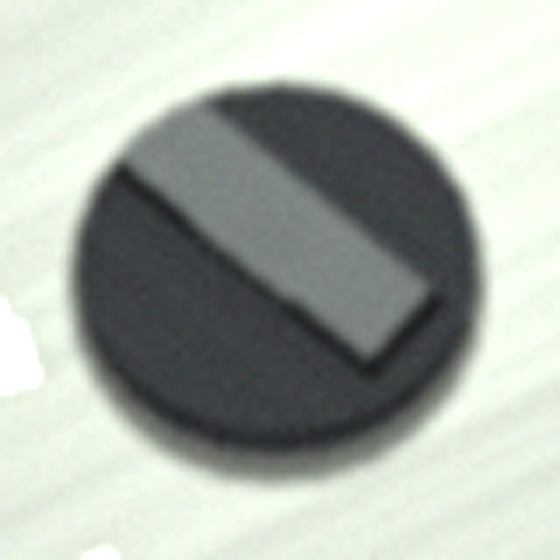

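```bash
python3 - <<'E'
from h import *
import pickle
p=pickle.load(open("w1.pkl","rb"))
q=lambda x,y: onz(p,(245+(x-3)/7,148+(y-3)/7),.046)
for a,b in [((215,108),(435,285)),((125,175),(370,374))]:
    A,B=q(*a),q(*b); d=B-A; print(A,B,np.degrees(np.arctan2(d[1],d[0]))%180)
A=q(440,288);B=q(370,374);print(np.linalg.norm(A-B)); m=(A+B)/2; print(m)
E
```

```text
[0.49843913 0.10674591 0.046     ] [0.53175675 0.13265624 0.046     ] 37.871376695165395
[0.50520045 0.09153962 0.046     ] [0.54327112 0.12028109 0.046     ] 37.05099400516765
0.016968765776543465
[0.53782446 0.12678637 0.046     ]
```

>>> servo_tool(increments=[{"delta_pos": [-0.28,-0.98,0],"turn": [0,0,0],"gripper": 1},{"delta_pos": [-0.28,-0.98,0],"turn": [0,0,0],"gripper": 1},{"delta_pos": [-0.28,-0.98,0],"turn": [0,0,0],"gripper": 1},{"delta_pos": [-0.28,-0.98,0],"turn": [0,0,0],"gripper": 1},{"delta_pos": [-0.28,-0.98,0],"turn": [0,0,0],"gripper": 1},{"delta_pos": [-0.28,-0.98,0],"turn": [0,0,0],"gripper": 1},{"delta_pos": [-0.28,-0.98,0],"turn": [0,0,0],"gripper": 1},{"delta_pos": [-0.28,-0.98,0],"turn": [0,0,0],"gripper": 1}])

```text
t: 3.0
ee_pos: [0.5233, -0.0878, 0.2286]
eef_rot: [-0.003, 0.106, 0.994, -0.002]
force: [-0.4, -0.1, 0.4]
gripper_width: 0.998
```

>>> servo_tool(increments=[{"delta_pos": [-0.28,-0.98,0],"turn": [0,0,0],"gripper": 1},{"delta_pos": [-0.28,-0.98,0],"turn": [0,0,0],"gripper": 1},{"delta_pos": [-0.28,-0.98,0],"turn": [0,0,0],"gripper": 1},{"delta_pos": [-0.28,-0.98,0],"turn": [0,0,0],"gripper": 1},{"delta_pos": [-0.28,-0.98,0],"turn": [0,0,0],"gripper": 1},{"delta_pos": [0,0,0],"turn": [0,0,-1],"gripper": 1},{"delta_pos": [0,0,0],"turn": [0,0,-1],"gripper": 1},{"delta_pos": [0,0,0],"turn": [0,0,-1],"gripper": 1}])

```text
t: 3.8
ee_pos: [0.5298, -0.2121, 0.2298]
eef_rot: [-0.004, -0.004, 1.0, -0.0]
force: [1.1, 0.3, 0.0]
gripper_width: 1.0
```

>>> servo_tool(increments=[{"delta_pos": [0,0,0],"turn": [0,0,-1],"gripper": 1},{"delta_pos": [0,0,0],"turn": [0,0,-1],"gripper": 1},{"delta_pos": [0,0,0],"turn": [0,0,0],"gripper": 1}])

```text
t: 4.1
ee_pos: [0.5293, -0.2079, 0.2303]
eef_rot: [-0.004, -0.079, 0.997, 0.001]
force: [0.1, -0.1, -0.5]
gripper_width: 0.997
```

```bash
cat >> h.py <<'E'
from scipy.spatial.transform import Rotation as Ro
def pose(o):
    w,x,y,z=o["eef_rot"]; R=Ro.from_quat([x,y,z,w]).as_matrix(); return np.array(o["ee_pos"]),R
def go(o,tgt,jaw=None):
    t,R=pose(o); print("t",round(o["t"],2),"pos",t.round(4),"tilt axis z",R[:,2].round(4),"jaw",round(np.degrees(np.arctan2(R[1,1],R[0,1])),2),"q6",round(o["joint_positions"][5],3),"w",o["gripper_width"],"F",np.round(o["force"],2),"T",np.round(o["torque"],3))
    print("units to go",(R.T@(np.array(tgt)-t)/.025).round(2))
    if jaw is not None:
        j=np.radians(jaw); Rt=np.column_stack([np.cross([np.cos(j),np.sin(j),0],[0,0,-1]),[np.cos(j),np.sin(j),0],[0,0,-1]])
        print("turn units",(np.degrees(Ro.from_matrix(R.T@Rt).as_rotvec())/4).round(2))
E
python3 - <<'E'
from rig import env
from h import *
p=env.camera_params("wrist"); im=env.snapshot("wrist")[:,:,::-1]; im=np.ascontiguousarray(im)
cv2.imwrite("pics/wrist2.png",im)
h=cv2.cvtColor(im,cv2.COLOR_BGR2HSV); m=(((h[...,0]<8)|(h[...,0]>172))&(h[...,1]>150)&(h[...,2]>60)).astype(np.uint8)*255
for c in cv2.findContours(m,0,2)[0]:
    if cv2.contourArea(c)<300: continue
    r=cv2.minAreaRect(c); B=np.array([onz(p,q,.109) for q in cv2.boxPoints(r)])
    d=B[1]-B[0];e=B[2]-B[1]; print(r,B.mean(0),np.linalg.norm(d),np.linalg.norm(e),np.degrees(np.arctan2(d[1],d[0])),np.degrees(np.arctan2(e[1],e[0])))
go(env.observe(),[.536,-.2463,.12],98)
E
```

```text
((115.09730529785156, 171.8837890625), (63.580745697021484, 12.944893836975098), 8.972626686096191) [ 0.5294428  -0.34939251  0.109     ] 0.011459649078199817 0.051691248579845965 169.96295625365738 89.77244525207587
((234.76937866210938, 194.00592041015625), (98.32666778564453, 20.711143493652344), 88.53119659423828) [ 0.53493762 -0.24788494  0.109     ] 0.016947960806549558 0.0880340381488899 100.55313908661135 8.495691974096648
t 4.15 pos [ 0.5294 -0.2079  0.2303] tilt axis z [-7.8e-03  5.0e-04 -1.0e+00] jaw 98.96 q6 -0.529 w 0.9981801889304991 F [0.45 1.09 0.16] T [0.044 0.011 0.005]
units to go [-0.06 -1.57  4.41]
turn units [ 0.02 -0.11  0.24]
```

View pics/wrist2.png

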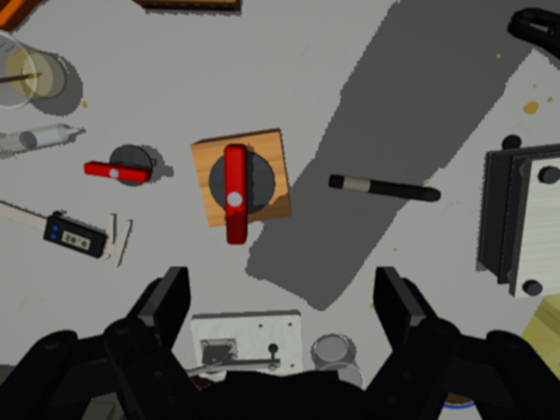

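>>> servo_tool(increments=[{"delta_pos": [0,-0.8,0],"turn": [0,-0.1,0.1],"gripper": 1},{"delta_pos": [0,-0.8,0],"turn": [0,0,0],"gripper": 1},{"delta_pos": [0,0,1],"turn": [0,0,0],"gripper": 1},{"delta_pos": [0,0,1],"turn": [0,0,0],"gripper": 1},{"delta_pos": [0,0,1],"turn": [0,0,0],"gripper": 1},{"delta_pos": [0,0,0.8],"turn": [0,0,0],"gripper": 1},{"delta_pos": [0,0,0],"turn": [0,0,0],"gripper": 1}])

```text
t: 4.85
ee_pos: [0.5366, -0.2503, 0.1331]
eef_rot: [0.001, -0.068, 0.998, 0.0]
force: [-1.0, -0.4, 0.1]
gripper_width: 1.002
```

```bash
python3 - <<'E'
from rig import env
from h import *
go(env.observe(),[.5355,-.247,.078],98.5)
E
```

```text
t 4.85 pos [ 0.5366 -0.2503  0.1331] tilt axis z [ 2.9e-03  5.0e-04 -1.0e+00] jaw 97.77 q6 -0.573 w 1.0019197996655222 F [-1.02 -0.41  0.08] T [ 0.017  0.025 -0.029]
units to go [0.03 0.14 2.21]
turn units [ 0.    0.04 -0.18]
```

>>> servo_tool(increments=[{"delta_pos": [0,0.13,0.8],"turn": [0,0,-0.15],"gripper": 1},{"delta_pos": [0,0,0.8],"turn": [0,0,0],"gripper": 1},{"delta_pos": [0,0,0.5],"turn": [0,0,0],"gripper": 1},{"delta_pos": [0,0,0],"turn": [0,0,0],"gripper": 1}])

```text
t: 5.25
ee_pos: [0.538, -0.2487, 0.0827]
eef_rot: [0.003, -0.071, 0.998, -0.001]
force: [0.4, 0.7, 0.1]
gripper_width: 1.001
```

```bash
python3 - <<'E'
from rig import env
from h import *
cv2.imwrite("pics/wrist3.png",env.snapshot("wrist")[:,:,::-1])
go(env.observe(),[.5355,-.247,.078],98.5)
E
```

```text
t 5.3 pos [ 0.5385 -0.249   0.0837] tilt axis z [ 0.0076 -0.0017 -1.    ] jaw 98.1 q6 -0.575 w 1.0016584413864178 F [-0.1  -0.03 -0.22] T [-0.014  0.002 -0.003]
units to go [0.11 0.1  0.23]
turn units [-0.04  0.1  -0.1 ]
```

View pics/wrist3.png

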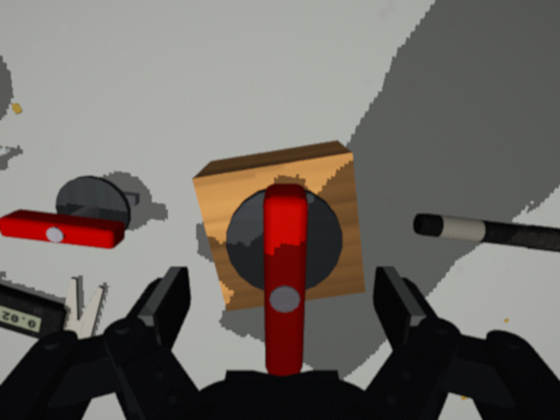

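>>> servo_tool(increments=[{"delta_pos": [0.1,0.08,0.2],"turn": [0,0.1,-0.1],"gripper": 1},{"delta_pos": [0,0,0],"turn": [0,0,0],"gripper": 0},{"delta_pos": [0,0,0],"turn": [0,0,0],"gripper": 0},{"delta_pos": [0,0,0],"turn": [0,0,0],"gripper": 0},{"delta_pos": [0,0,0],"turn": [0,0,0],"gripper": 0},{"delta_pos": [0,0,0],"turn": [0,0,0],"gripper": 0},{"delta_pos": [0,0,0],"turn": [0,0,0],"gripper": 0},{"delta_pos": [0,0,0],"turn": [0,0,0],"gripper": 0}], squeeze=80)

```text
t: 6.1
ee_pos: [0.5375, -0.2482, 0.0824]
eef_rot: [0.002, -0.074, 0.997, -0.003]
force: [1.1, -0.1, -0.7]
gripper_width: 0.194
```

```bash
python3 - <<'E'
from rig import env
from h import *
go(env.observe(),[.5355,-.247,.078],98.5)
E
```

```text
t 6.1 pos [ 0.5375 -0.2482  0.0824] tilt axis z [ 0.0047 -0.0049 -1.    ] jaw 98.49 q6 -0.58 w 0.1936454582473003 F [ 1.14 -0.09 -0.66] T [-0.047 -0.027  0.002]
units to go [0.07 0.06 0.17]
turn units [-0.08  0.06 -0.  ]
```

>>> servo_tool(increments=[{"delta_pos": [0,0,-0.5],"turn": [0,0,0],"gripper": 0},{"delta_pos": [0,0,-0.8],"turn": [0,0,0],"gripper": 0},{"delta_pos": [0,0,-0.8],"turn": [0,0,0],"gripper": 0},{"delta_pos": [0,0,-0.8],"turn": [0,0,0],"gripper": 0},{"delta_pos": [0,0,-0.8],"turn": [0,0,0],"gripper": 0},{"delta_pos": [0,0,-0.8],"turn": [0,0,0],"gripper": 0},{"delta_pos": [0,0,-0.5],"turn": [0,0,0],"gripper": 0},{"delta_pos": [0,0,0],"turn": [0,0,0],"gripper": 0}])

```text
t: 6.9
ee_pos: [0.5358, -0.2471, 0.2174]
eef_rot: [0.002, -0.074, 0.997, -0.003]
force: [0.8, -1.1, -2.4]
gripper_width: 0.195
```

```bash
python3 - <<'E'
from rig import env
from h import *
import pickle
p=env.camera_params("wrist");o=env.observe();im=env.snapshot("wrist")[:,:,::-1];cv2.imwrite("pics/wrist4.png",im)
cv2.imwrite("pics/scene4.png",env.snapshot("scene")[:,:,::-1])
pickle.dump((p,o),open("w4.pkl","wb"))
go(o,[.518,.112,.205],128)
E
```

```text
t 6.9 pos [ 0.5358 -0.2471  0.2174] tilt axis z [ 0.0047 -0.0048 -1.    ] jaw 98.49 q6 -0.579 w 0.19472794953156897 F [ 0.79 -1.06 -2.42] T [-0.006  0.026 -0.004]
units to go [-1.41 14.31  0.42]
turn units [-0.09  0.04 -7.38]
```

View pics/wrist4.png

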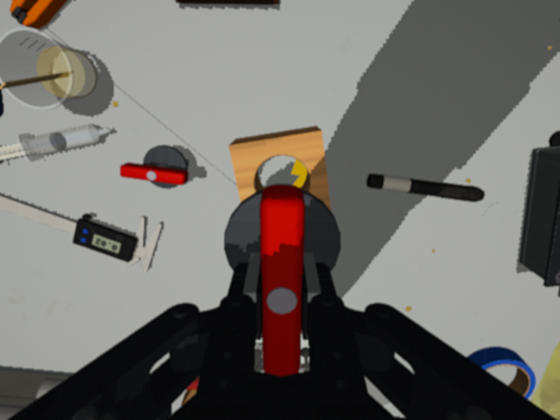

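View pics/scene4.png

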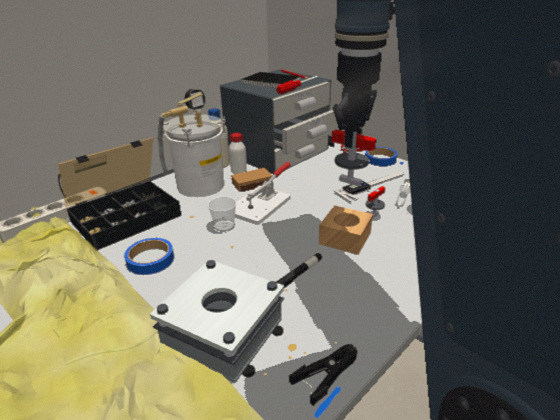

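```bash
python3 - <<'E'
from h import *
import pickle
p,o=pickle.load(open("w4.pkl","rb"));t,R=pose(o)
for n,uv,dz in [("knob",(282,301),.0266),("end1",(282,187),.0266),("end2",(281,375),.0266),("endlow?",(282,375),.0026)]:
    X=onz(p,uv,t[2]+dz); print(n,(R.T@(X-t))*1000)
im=cv2.imread("pics/wrist4.png")
# collar: leftmost, rightmost, topmost; top face z = grip-39mm
for n,uv in [("L",(224,240)),("Rr",(341,240)),("T",(282,189))]:
    X=onz(p,uv,t[2]+.0146-.039); print(n,(R.T@(X-t))*1000)
E
```

```text
knob [ -0.70392925  -0.08900138 -26.59733836]
end1 [ 49.54812526  -0.11828836 -26.79563015]
end2 [-41.25800397  -0.5307491  -26.43477072]
endlow? [-6.67486832e+01 -4.28072782e-02 -2.33622597e+00]
L [  3.82758417 -33.20618329  24.5669273 ]
Rr [ 4.04035965 33.53662724 24.20130453]
T [34.19161584 -0.09296943 24.26603571]
```

>>> servo_tool(increments=[{"delta_pos": [-0.1,0.5,0],"turn": [0,0,0],"gripper": 0},{"delta_pos": [-0.1,0.95,0],"turn": [0,0,0],"gripper": 0},{"delta_pos": [-0.1,0.95,0],"turn": [0,0,0],"gripper": 0},{"delta_pos": [-0.1,0.95,0],"turn": [0,0,0],"gripper": 0},{"delta_pos": [-0.1,0.95,0],"turn": [0,0,0],"gripper": 0},{"delta_pos": [-0.1,0.95,0],"turn": [0,0,0],"gripper": 0},{"delta_pos": [-0.1,0.95,0],"turn": [0,0,0],"gripper": 0},{"delta_pos": [-0.1,0.95,0],"turn": [0,0,0],"gripper": 0}])

```text
t: 7.8
ee_pos: [0.5238, -0.0577, 0.2074]
eef_rot: [-0.004, -0.072, 0.997, 0.0]
force: [-0.2, 0.4, -2.9]
gripper_width: 0.198
```

>>> servo_tool(increments=[{"delta_pos": [-0.1,0.95,0],"turn": [0,0,0],"gripper": 0},{"delta_pos": [-0.1,0.95,0],"turn": [0,0,0],"gripper": 0},{"delta_pos": [-0.1,0.95,0],"turn": [0,0,0],"gripper": 0},{"delta_pos": [-0.1,0.95,0],"turn": [0,0,0],"gripper": 0},{"delta_pos": [-0.1,0.95,0],"turn": [0,0,0],"gripper": 0},{"delta_pos": [-0.1,0.95,0],"turn": [0,0,0],"gripper": 0},{"delta_pos": [0,0.5,0],"turn": [0,0,0],"gripper": 0},{"delta_pos": [0,0,0],"turn": [0,0,-1],"gripper": 0}])

```text
t: 8.6
ee_pos: [0.5083, 0.1111, 0.201]
eef_rot: [-0.01, -0.11, 0.994, 0.001]
force: [-0.8, -0.9, -1.6]
gripper_width: 0.198
```

>>> servo_tool(increments=[{"delta_pos": [0,0,0],"turn": [0,0,-1],"gripper": 0},{"delta_pos": [0,0,0],"turn": [0,0,-1],"gripper": 0},{"delta_pos": [0,0,0],"turn": [0,0,-1],"gripper": 0},{"delta_pos": [0,0,0],"turn": [0,0,-1],"gripper": 0},{"delta_pos": [0,0,0],"turn": [0,0,-1],"gripper": 0},{"delta_pos": [0,0,0],"turn": [0,0,-1],"gripper": 0},{"delta_pos": [0,0,0],"turn": [0,0,0],"gripper": 0}])

```text
t: 9.3
ee_pos: [0.5037, 0.112, 0.197]
eef_rot: [-0.013, -0.324, 0.946, 0.003]
force: [-0.2, -0.9, -1.8]
gripper_width: 0.196
```

```bash
python3 - <<'E'
from rig import env
from h import *
go(env.observe(),[.518,.112,.175],128)
E
```

```text
t 9.3 pos [0.5037 0.112  0.197 ] tilt axis z [-0.027  -0.002  -0.9996] jaw 127.79 q6 -0.443 w 0.19570245569367192 F [-0.18 -0.85 -1.84] T [-0.031 -0.05   0.018]
units to go [-0.47 -0.36  0.86]
turn units [ 0.21 -0.32 -0.05]
```

>>> servo_tool(increments=[{"delta_pos": [-0.45,-0.35,0],"turn": [0.2,-0.3,0],"gripper": 0},{"delta_pos": [0,0,0.4],"turn": [0,0,0],"gripper": 0},{"delta_pos": [0,0,0],"turn": [0,0,0],"gripper": 0}])

```text
t: 9.6
ee_pos: [0.5187, 0.112, 0.185]
eef_rot: [-0.0, -0.322, 0.947, -0.0]
force: [-0.3, 0.6, -2.0]
gripper_width: 0.195
```

```bash
python3 - <<'E'
from rig import env
from h import *
go(env.observe(),[.518,.112,.150],128)
p=env.camera_params("wrist");im=env.snapshot("wrist")[:,:,::-1];cv2.imwrite("pics/wrist5.png",im)
cv2.imwrite("pics/scene5.png",env.snapshot("scene")[:,:,::-1])
o=env.observe(); print(o["ee_pos"])
E
```

```text
t 9.6 pos [0.5187 0.112  0.185 ] tilt axis z [-5.e-04 -3.e-04 -1.e+00] jaw 127.52 q6 -0.442 w 0.19537534610497034 F [-0.31  0.65 -2.03] T [ 0.021 -0.007 -0.046]
units to go [0.02 0.02 1.4 ]
turn units [ 0.   -0.01 -0.12]
[0.51914366 0.11207968 0.1862979 ]
```

View pics/wrist5.png

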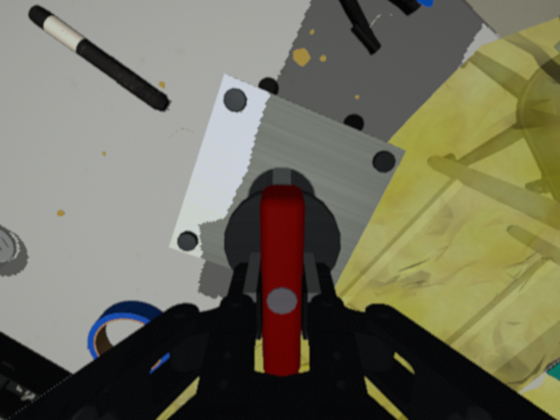

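View pics/scene5.png

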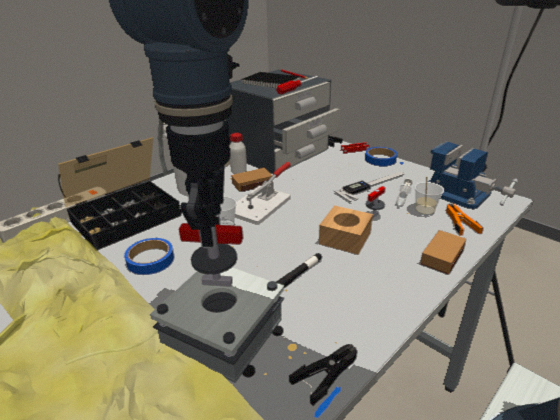

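>>> servo_tool(increments=[{"delta_pos": [0,0,0.6],"turn": [0,0,-0.1],"gripper": 0},{"delta_pos": [0,0,0.6],"turn": [0,0,0],"gripper": 0},{"delta_pos": [0,0,0.6],"turn": [0,0,0],"gripper": 0},{"delta_pos": [0,0,0.4],"turn": [0,0,0],"gripper": 0},{"delta_pos": [0,0,0],"turn": [0,0,0],"gripper": 0}])

```text
t: 10.2
ee_pos: [0.5196, 0.1122, 0.1305]
eef_rot: [0.001, -0.324, 0.946, -0.0]
force: [0.3, -0.5, -1.5]
gripper_width: 0.193
```

```bash
python3 - <<'E'
from rig import env
from h import *
go(env.observe(),[.518,.112,.1234],128)
E
```

```text
t 10.2 pos [0.5196 0.1122 0.1305] tilt axis z [ 2.3e-03  4.0e-04 -1.0e+00] jaw 127.85 q6 -0.448 w 0.19347517871410433 F [ 0.26 -0.54 -1.53] T [ 0.013  0.069 -0.034]
units to go [0.06 0.03 0.28]
turn units [-0.02  0.03 -0.04]
```

>>> servo_tool(increments=[{"delta_pos": [0.05,0.03,0.15],"turn": [0,0,0],"gripper": 0},{"delta_pos": [0,0,0.15],"turn": [0,0,0],"gripper": 0},{"delta_pos": [0,0,0.15],"turn": [0,0,0],"gripper": 0},{"delta_pos": [0,0,0],"turn": [0,0,0],"gripper": 0}])

```text
t: 10.6
ee_pos: [0.5188, 0.1122, 0.12]
eef_rot: [0.002, -0.324, 0.946, -0.0]
force: [-0.0, 0.3, -1.6]
gripper_width: 0.197
```

```bash
python3 - <<'E'
from rig import env
from h import *
go(env.observe(),[.518,.112,.1084],128)
E
```

```text
t 10.6 pos [0.5188 0.1122 0.12  ] tilt axis z [ 4.2e-03  7.0e-04 -1.0e+00] jaw 127.83 q6 -0.447 w 0.19748549467882273 F [-0.01  0.29 -1.61] T [ 0.053  0.026 -0.028]
units to go [0.03 0.01 0.46]
turn units [-0.03  0.05 -0.04]
```

>>> servo_tool(increments=[{"delta_pos": [0.02,0,0.15],"turn": [0,0,0],"gripper": 0},{"delta_pos": [0,0,0.15],"turn": [0,0,0],"gripper": 0},{"delta_pos": [0,0,0],"turn": [0,0,0],"gripper": 0}])

```text
t: 10.9
ee_pos: [0.5187, 0.1119, 0.1123]
eef_rot: [0.003, -0.324, 0.946, -0.0]
force: [-0.5, -0.1, -1.7]
gripper_width: 0.191
```

```bash
python3 - <<'E'
from rig import env
from h import *
go(env.observe(),[.518,.112,.1084],128)
E
```

```text
t 10.9 pos [0.5187 0.1119 0.1123] tilt axis z [ 5.e-03  9.e-04 -1.e+00] jaw 127.83 q6 -0.448 w 0.19122429451683298 F [-0.45 -0.1  -1.66] T [-0.045 -0.006 -0.024]
units to go [0.02 0.02 0.16]
turn units [-0.03  0.06 -0.04]
```

>>> servo_tool(increments=[{"delta_pos": [0.02,0,0.15],"turn": [0,0.05,0],"gripper": 0},{"delta_pos": [0,0,0.15],"turn": [0,0,0],"gripper": 0},{"delta_pos": [0,0,0.15],"turn": [0,0,0],"gripper": 0},{"delta_pos": [0,0,0],"turn": [0,0,0],"gripper": 0}])

```text
t: 11.3
ee_pos: [0.5185, 0.1116, 0.1006]
eef_rot: [0.001, -0.324, 0.946, -0.001]
force: [-2.0, -1.2, 4.1]
gripper_width: 0.194
```

```bash
python3 - <<'E'
from rig import env
from h import *
go(env.observe(),[.518,.112,.0974],128)
E
```

```text
t 11.3 pos [0.5185 0.1116 0.1006] tilt axis z [ 0.0026 -0.0013 -1.    ] jaw 127.83 q6 -0.447 w 0.1939584246060529 F [-2.02 -1.18  4.08] T [-0.07   0.346  0.02 ]
units to go [0.01 0.03 0.13]
turn units [-0.04  0.02 -0.04]
```

>>> servo_tool(increments=[{"delta_pos": [0,0,0.1],"turn": [0,0,0],"gripper": 0},{"delta_pos": [0,0,0.08],"turn": [0,0,0],"gripper": 0},{"delta_pos": [0,0,0],"turn": [0,0,0],"gripper": 0}])

```text
t: 11.6
ee_pos: [0.5186, 0.1116, 0.0965]
eef_rot: [0.001, -0.324, 0.946, -0.001]
force: [-3.2, -0.9, 6.6]
gripper_width: 0.197
```

```bash
python3 - <<'E'
from rig import env
from h import *
go(env.observe(),[.518,.112,.0974],128)
cv2.imwrite("pics/scene6.png",env.snapshot("scene")[:,:,::-1])
E
```

```text
t 11.6 pos [0.5186 0.1116 0.0965] tilt axis z [ 0.0031 -0.0012 -1.    ] jaw 127.83 q6 -0.447 w 0.1968510752582529 F [-3.24 -0.86  6.56] T [-0.122  0.557  0.018]
units to go [ 0.01  0.03 -0.03]
turn units [-0.04  0.02 -0.04]
```

View pics/scene6.png

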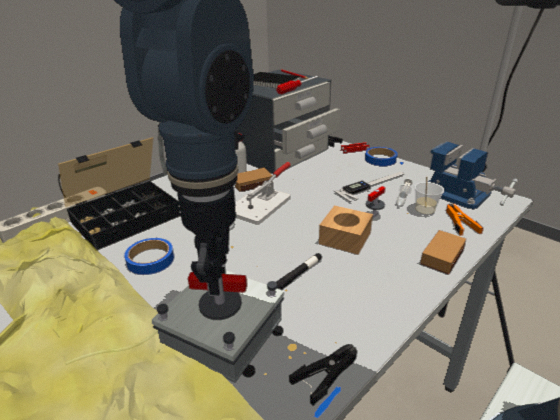

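>>> servo_tool(increments=[{"delta_pos": [0,0.03,0.02],"turn": [0,0,0.7],"gripper": 0},{"delta_pos": [0,0,0.02],"turn": [0,0,0.8],"gripper": 0},{"delta_pos": [0,0,0],"turn": [0,0,0.8],"gripper": 0}])

```text
t: 11.95
ee_pos: [0.5193, 0.1125, 0.0969]
eef_rot: [0.003, -0.245, 0.969, -0.001]
force: [-0.6, 0.6, 5.3]
gripper_width: 0.196
```

```bash
python3 - <<'E'
from rig import env
from h import *
go(env.observe(),[.518,.112,.0965],38)
E
```

```text
t 11.95 pos [0.5193 0.1125 0.0969] tilt axis z [ 6.1e-03 -6.0e-04 -1.0e+00] jaw 118.39 q6 -0.281 w 0.19626143529386908 F [-0.56  0.61  5.33] T [-0.111  0.247  0.186]
units to go [0.05 0.01 0.02]
turn units [1.00e-02 9.00e-02 2.01e+01]
```

>>> servo_tool(increments=[{"delta_pos": [0.04,0,0.03],"turn": [0,0.1,0.9],"gripper": 0},{"delta_pos": [0,0,0.02],"turn": [0,0,0.9],"gripper": 0},{"delta_pos": [0,0,0.02],"turn": [0,0,0.9],"gripper": 0},{"delta_pos": [0,0,0],"turn": [0,0.05,0.9],"gripper": 0}])

```text
t: 12.35
ee_pos: [0.5206, 0.1131, 0.0972]
eef_rot: [0.001, -0.117, 0.993, -0.001]
force: [-0.3, 1.7, 6.2]
gripper_width: 0.193
```

```bash
python3 - <<'E'
from rig import env
from h import *
go(env.observe(),[.518,.112,.0965],38)
cv2.imwrite("pics/wrist7.png",env.snapshot("wrist")[:,:,::-1])
E
```

```text
t 12.35 pos [0.5206 0.1131 0.0972] tilt axis z [ 0.0014 -0.0025 -1.    ] jaw 103.44 q6 -0.019 w 0.1926411681723471 F [-0.27  1.72  6.22] T [ 0.351 -0.036  0.1  ]
units to go [ 0.11 -0.02  0.03]
turn units [-0.03  0.03 16.36]
```

View pics/wrist7.png

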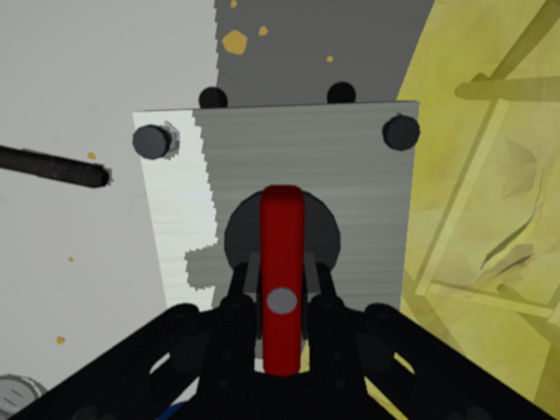

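>>> servo_tool(increments=[{"delta_pos": [0.11,-0.02,0.03],"turn": [0,0,0.9],"gripper": 0},{"delta_pos": [0.03,0,0.02],"turn": [0,0,0.9],"gripper": 0},{"delta_pos": [0.03,0,0.02],"turn": [0,0,0.9],"gripper": 0},{"delta_pos": [0.03,0,0.02],"turn": [0,0,0.9],"gripper": 0},{"delta_pos": [0,0,0],"turn": [0,0,0.9],"gripper": 0}])

```text
t: 12.9
ee_pos: [0.5195, 0.112, 0.0977]
eef_rot: [0.005, 0.048, 0.999, -0.001]
force: [-0.4, -2.6, 4.6]
gripper_width: 0.194
```

```bash
python3 - <<'E'
from rig import env
from h import *
go(env.observe(),[.518,.112,.0965],38)
E
```

```text
t 12.9 pos [0.5195 0.112  0.0977] tilt axis z [ 0.0096 -0.0022 -1.    ] jaw 84.53 q6 0.31 w 0.194012567607036 F [-0.43 -2.64  4.62] T [-0.674  0.393  0.119]
units to go [ 0.06 -0.01  0.05]
turn units [ 0.04  0.14 11.63]
```

>>> servo_tool(increments=[{"delta_pos": [0.06,0,0.06],"turn": [0.04,0.14,0.9],"gripper": 0},{"delta_pos": [0.03,0,0.02],"turn": [0,0,0.9],"gripper": 0},{"delta_pos": [0.03,0,0.02],"turn": [0,0,0.9],"gripper": 0},{"delta_pos": [0.03,0,0.02],"turn": [0,0.05,0.9],"gripper": 0},{"delta_pos": [0,0,0],"turn": [0,0,0.9],"gripper": 0}])

```text
t: 13.4
ee_pos: [0.5192, 0.1128, 0.0974]
eef_rot: [0.002, 0.21, 0.978, -0.001]
force: [0.5, -1.1, 5.5]
gripper_width: 0.197
```

```bash
python3 - <<'E'
from rig import env
from h import *
go(env.observe(),[.518,.112,.0965],38)
E
```

```text
t 13.4 pos [0.5192 0.1128 0.0974] tilt axis z [ 0.0036 -0.0023 -1.    ] jaw 65.77 q6 0.639 w 0.19707699722651925 F [ 0.52 -1.11  5.49] T [-0.356 -0.042  0.084]
units to go [ 0.03 -0.05  0.03]
turn units [0.01 0.06 6.94]
```

>>> servo_tool(increments=[{"delta_pos": [0.04,-0.05,0.05],"turn": [0,0.06,0.95],"gripper": 0},{"delta_pos": [0.03,0,0.02],"turn": [0,0,0.95],"gripper": 0},{"delta_pos": [0.03,-0.02,0.02],"turn": [0,0,0.95],"gripper": 0},{"delta_pos": [0.03,0,0.02],"turn": [0,0.05,0.95],"gripper": 0},{"delta_pos": [0,0,0.02],"turn": [0,0,0.95],"gripper": 0},{"delta_pos": [0,0,0],"turn": [0,0,0.95],"gripper": 0},{"delta_pos": [0,0,0],"turn": [0,0,0.9],"gripper": 0}])

```text
t: 14.1
ee_pos: [0.5211, 0.1114, 0.0979]
eef_rot: [0.004, 0.437, 0.9, 0.001]
force: [-0.5, -3.3, 5.4]
gripper_width: 0.192
```

```bash
python3 - <<'E'
from rig import env
from h import *
go(env.observe(),[.518,.112,.0965],38)
E
```

```text
t 14.1 pos [0.5211 0.1114 0.0979] tilt axis z [ 0.0091 -0.0016 -1.    ] jaw 38.2 q6 1.117 w 0.19212605935211025 F [-0.54 -3.32  5.43] T [-0.854  0.353  0.118]
units to go [ 0.1  -0.08  0.05]
turn units [0.09 0.1  0.05]
```

>>> servo_tool(increments=[{"delta_pos": [0.1,-0.08,0],"turn": [0.09,0.1,0.05],"gripper": 0},{"delta_pos": [0,0,-0.1],"turn": [0,0,0],"gripper": 0},{"delta_pos": [0,0,-0.1],"turn": [0,0,0],"gripper": 0},{"delta_pos": [0,0,0],"turn": [0,0,0],"gripper": 0}])

```text
t: 14.5
ee_pos: [0.5185, 0.1122, 0.1033]
eef_rot: [0.0, 0.438, 0.899, 0.0]
force: [2.3, 0.3, -1.2]
gripper_width: 0.194
```

```bash
python3 - <<'E'
from rig import env
from h import *
go(env.observe(),[.518,.112,.1034],38)
E
```

```text
t 14.5 pos [0.5185 0.1122 0.1033] tilt axis z [ 5.e-04  1.e-04 -1.e+00] jaw 38.05 q6 1.12 w 0.194292159617811 F [ 2.28  0.31 -1.24] T [-0.133 -0.52  -0.071]
units to go [ 0.01 -0.02 -0.  ]
turn units [0.01 0.   0.01]
```

>>> servo_tool(increments=[{"delta_pos": [0,0,0],"turn": [0,0,0],"gripper": 0.3},{"delta_pos": [0,0,0],"turn": [0,0,0],"gripper": 0.5},{"delta_pos": [0,0,0],"turn": [0,0,0],"gripper": 0.7},{"delta_pos": [0,0,0],"turn": [0,0,0],"gripper": 0.8},{"delta_pos": [0,0,0],"turn": [0,0,0],"gripper": 0.8},{"delta_pos": [0,0,0],"turn": [0,0,0],"gripper": 0.8}])

```text
t: 15.1
ee_pos: [0.5181, 0.1124, 0.1034]
eef_rot: [-0.0, 0.437, 0.899, 0.0]
force: [-0.0, -0.3, -0.1]
gripper_width: 0.801
```

```bash
python3 - <<'E'
from rig import env
from h import *
go(env.observe(),[.518,.112,.2],38)
cv2.imwrite("pics/wrist8.png",env.snapshot("wrist")[:,:,::-1])
E
```

```text
t 15.1 pos [0.5181 0.1124 0.1034] tilt axis z [-0.e+00  5.e-04 -1.e+00] jaw 38.14 q6 1.118 w 0.8014249765037584 F [-0.01 -0.3  -0.12] T [-0.008  0.032  0.073]
units to go [-0.01 -0.01 -3.86]
turn units [ 0.   -0.01  0.04]
```

View pics/wrist8.png

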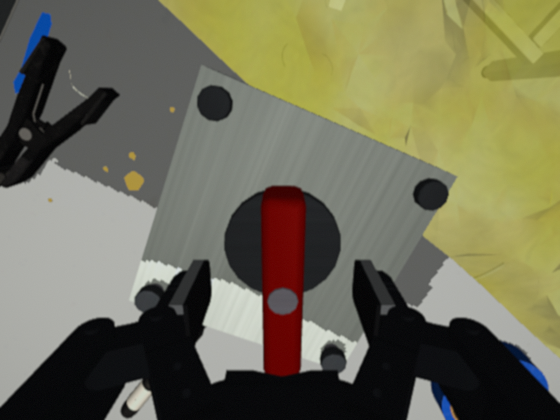

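The pin stays put, upright and centred, with the jaws clear of it on both sides. I'll rise straight up.

>>> servo_tool(increments=[{"delta_pos": [0,0,-0.5],"turn": [0,0,0],"gripper": 0.8},{"delta_pos": [0,0,-0.8],"turn": [0,0,0],"gripper": 0.8},{"delta_pos": [0,0,-0.8],"turn": [0,0,0],"gripper": 0.8},{"delta_pos": [0,0,-0.8],"turn": [0,0,0],"gripper": 0.8},{"delta_pos": [0,0,-0.8],"turn": [0,0,0],"gripper": 0.8},{"delta_pos": [0,0,-0.8],"turn": [0,0,0],"gripper": 0.8},{"delta_pos": [0,0,0],"turn": [0,0,0],"gripper": 0.8}])

```text
t: 15.85
ee_pos: [0.5177, 0.1122, 0.2257]
eef_rot: [0.001, 0.437, 0.899, 0.001]
force: [0.8, -1.5, 0.8]
gripper_width: 0.798
```

```bash
python3 - <<'E'
from rig import env
from h import *
go(env.observe(),[.518,.112,.2],38)
p=env.camera_params("wrist");w=env.snapshot("wrist")[:,:,::-1];s=env.snapshot("scene")[:,:,::-1]
cv2.imwrite("pics/wrist9.png",w);cv2.imwrite("pics/scene9.png",s)
cv2.imwrite("pics/crop9.png",cv2.resize(np.ascontiguousarray(s[230:390,140:300]),(560,560),interpolation=cv2.INTER_CUBIC))
h=cv2.cvtColor(np.ascontiguousarray(w),cv2.COLOR_BGR2HSV); m=(((h[...,0]<8)|(h[...,0]>172))&(h[...,1]>150)&(h[...,2]>40)).astype(np.uint8)*255
c=max(cv2.findContours(m,0,2)[0],key=cv2.contourArea); r=cv2.minAreaRect(c); print(r)
B=np.array([onz(p,q,.130) for q in cv2.boxPoints(r)]);print(B.mean(0),[np.linalg.norm(B[i]-B[(i+1)%4]) for i in (0,1)])
sp=env.camera_params("scene"); print("scene expected handle top centre",proj(sp,[.518,.112,.130]))
E
```

```text
t 15.85 pos [0.5177 0.1122 0.2257] tilt axis z [ 0.0018  0.001  -1.    ] jaw 38.14 q6 1.118 w 0.7975052088651761 F [ 0.79 -1.46  0.78] T [-0.011 -0.024  0.04 ]
units to go [-0.01  0.    1.03]
turn units [0.03 0.   0.04]
((282.4999694824219, 200.49996948242188), (22.999996185302734, 106.99998474121094), 0.0)
[0.51733379 0.11396293 0.13      ] [np.float64(0.0881455877156497), np.float64(0.016998520480366503)]
scene expected handle top centre [214.80381456 271.62229581]
```

View pics/wrist9.png

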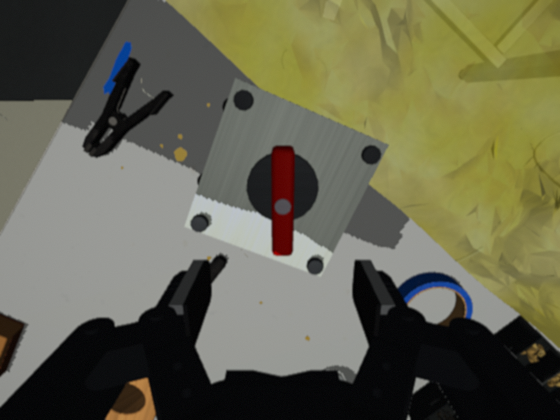

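View pics/crop9.png

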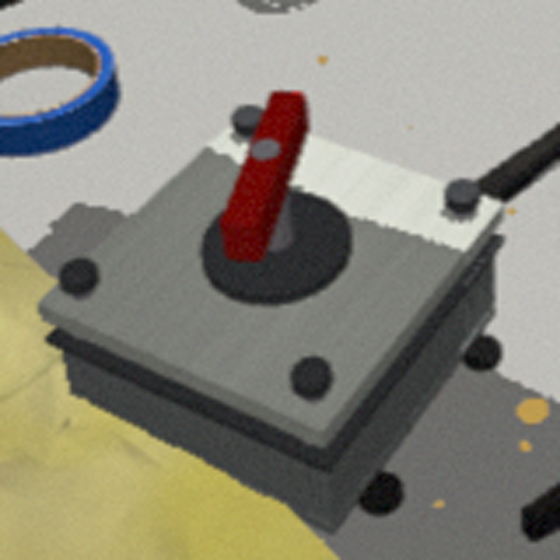

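```bash
python3 -c "
from rig import env
print(env.sign_off(), env.observe()['t'])"
```

```text
the job is handed in; nothing more can be done
the job is handed in; nothing more can be done
```

The T-pin is in the press and, by my last checks, locks the plate down. I handed the job in at about 16 s on the robot's clock. The sign-off gave no verdict, and the plate joint can't be read directly, so "locked" comes from force and camera checks.

**What I did:**
- **Pin:** I took the larger pin from the wooden stand. The smaller look-alike stands on the table beside it.
- **Slot:** The wrist camera showed it at about 38° in world axes. A rough first reading from the top camera gave about 42.5°, and I used the wrist reading. The head went through at 38° without catching.
- **Locking:** I pushed down against about 8 N of spring force, with the foot at about 19 mm. Then I turned a quarter turn, let the head rise, opened the jaws and backed straight up.

**Last checks:**
- **Seated in the notches:** Before I let go, with the foot at about 26 mm, the wrist carried no spring load, only about the pin's weight.
- **Height and position:** After release, the knob on the handle was within about 2 pixels of where a locked pin should appear in the scene view. The wrist view put the handle about 2 mm from the press axis.
- **Upright and clear:** The pin looks upright, and the gripper is about 10 cm above its release height, touching nothing.
- **Bystanders:** The arm never went near the marker, tape or cup, and they looked undisturbed in the pictures. I did not measure their positions again at the end.

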